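# Weigh two printed tubes and bed the heavier one in the display board

### The job

Two of the orange tubes look alike but one is heavier: stand them on opposite pans of the balance, let go and let it show which. Then stand the heavier one in the empty dark red sleeve of the white board and bed it by pressing it down on the sprung pad with 8 to 20 N (aim for about 12 N, never over 20) for a second, ease off and let go; leave the lighter one standing on its pan. Handle the tubes gently at the balance too (under 20 N) and leave the other things on the table where they are.

Things in the scene. Friction and masses are not known exactly. Their poses are not given: they have to be found in the camera images.
- tube_a: one of two look-alike capped 3D-printed tubes: orange, perforated, blue top end, yellow foot band; a cylinder 40 mm across and 100 mm tall, standing. Origin: centre of its underside; z runs up its axis. It weighs between about 50 and 170 g, hidden inside
- tube_b: the other look-alike tube, same shape, size and colours, origin likewise; weight also between about 50 and 170 g. Which of the two is heavier changes from start to start and cannot be seen
- balance: the equal-arm balance: grey base 110 x 310 mm, 22 mm thick, fixed to the table, with a thin central post 12 mm wide up to 153 mm carrying a scale plate 50 mm wide and red pointers. Origin: centre of the base's underside on the table; the beam runs along its y axis
- beam (a joint): tilt of the balance beam, rad: 0 level, from -0.12 (left pan fully down) to +0.12 (right pan fully down). No spring: it is level and stays when empty, and sinks to the heavier side when loaded, damped, in 1 to 4 s; only a near tie leaves it short of a stop
- pan_left: flat round steel pan, 90 mm across, at the balance's +y end, 120 mm from its middle. Origin: centre of its top surface, 80 mm above the table when level; it stays horizontal and moves straight up and down 14 mm either way with the beam
- pan_right: the same pan at the balance's -y end, 120 mm from the middle; origin: centre of its top surface. It rises as the other sinks
- board: white display board 200 x 240 mm, 12 mm thick, fixed to the table, with three finished nests of coloured tubes up to 120 mm high (52 mm across, at (+62,-75), (-60,-75) and (+65,+70) mm in its frame) and one empty dark red sleeve at (-50,+70) mm. Origin: centre of its underside
- sleeve_mouth (a point): centre of the mouth of the upright dark red sleeve, 68 mm above the table. Bore 45 mm, flared over its top 10 mm to 52 mm inside, 60 mm outside. In it a black sprung pad, its free height not measured: anywhere from 16 to 43 mm below the mouth. A 10 N push sinks the pad about 5 mm (it bottoms hard at 12 mm) and it springs back: ease off before letting go, or it throws the tube up
- yellow_tube: bystander, loose on the table: short yellow printed tube, 34 mm across, 45 mm tall. Origin: centre of its underside
- teal_tube: bystander, loose on the table: short teal printed tube, 48 mm across, 50 mm tall. Origin: centre of its underside
- cream_tube: bystander, loose on the table: cream printed tube, 38 mm across, 70 mm tall. Origin: centre of its underside
- red_ring: bystander, loose on the table: dark red printed ring, 52 mm across, 12 mm tall. Origin: centre of its underside
- screwdriver: bystander, loose on the table: screwdriver lying down, about 200 mm long
- glue: bystander, loose on the table: white glue bottle with an orange cap, 40 mm across, 110 mm tall. Origin: centre of its underside
There are look-alikes about, which are no part of the job. Leave any turquoise look-alike of the tube_a alone.

How it is judged:
On the way, in this order (a step that is already met when the one before it is completed fails the run):
1. both tubes stand on opposite pans, let go, with the gripper off the balance, for a second ((((contact force between tube_a and pan_left above 0.2 N and horizontal distance between tube_a and pan_left below 0.04 m and angle between tube_a's own z axis and vertical below 0.25 rad and contact force between the fingers and tube_a below 0.05 N) and (contact force between tube_b and pan_right above 0.2 N and horizontal distance between tube_b and pan_right below 0.04 m and angle between tube_b's own z axis and vertical below 0.25 rad and contact force between the fingers and tube_b below 0.05 N)) or ((contact force between tube_b and pan_left above 0.2 N and horizontal distance between tube_b and pan_left below 0.04 m and angle between tube_b's own z axis and vertical below 0.25 rad and contact force between the fingers and tube_b below 0.05 N) and (contact force between tube_a and pan_right above 0.2 N and horizontal distance between tube_a and pan_right below 0.04 m and angle between tube_a's own z axis and vertical below 0.25 rad and contact force between the fingers and tube_a below 0.05 N))) and contact force between the fingers and balance below 0.05 N), for 1 s.
2. a tube standing in the sleeve is pressed down with at least 8 N for half a second ((((horizontal distance between tube_a and sleeve_mouth below 0.008 m and z of tube_a in the frame of sleeve_mouth below -0.012 m and angle between tube_a's own z axis and vertical below 0.15 rad) and contact force between tube_a and board above 8 N) or ((horizontal distance between tube_b and sleeve_mouth below 0.008 m and z of tube_b in the frame of sleeve_mouth below -0.012 m and angle between tube_b's own z axis and vertical below 0.15 rad) and contact force between tube_b and board above 8 N))), for 0.5 s.
At the end, for the whole second after the job is handed in: the heavier tube (either one if they differ by under 4 %) stands released in the sleeve, at least 12 mm below its mouth, within 8 mm of its centre and 0.15 rad of upright, carried by the pad; the lighter one stands released on a pan, within 40 mm of its centre and 0.25 rad of upright; both at rest (((((horizontal distance between tube_a and sleeve_mouth below 0.008 m and z of tube_a in the frame of sleeve_mouth below -0.012 m and angle between tube_a's own z axis and vertical below 0.15 rad) and contact force between tube_a and board above 0.2 N and contact force between the fingers and tube_a below 0.05 N) and ((contact force between tube_b and pan_left above 0.2 N and horizontal distance between tube_b and pan_left below 0.04 m and angle between tube_b's own z axis and vertical below 0.25 rad and contact force between the fingers and tube_b below 0.05 N) or (contact force between tube_b and pan_right above 0.2 N and horizontal distance between tube_b and pan_right below 0.04 m and angle between tube_b's own z axis and vertical below 0.25 rad and contact force between the fingers and tube_b below 0.05 N)) and contact force between tube_a and board above 0.94176 N) or (((horizontal distance between tube_b and sleeve_mouth below 0.008 m and z of tube_b in the frame of sleeve_mouth below -0.012 m and angle between tube_b's own z axis and vertical below 0.15 rad) and contact force between tube_b and board above 0.2 N and contact force between the fingers and tube_b below 0.05 N) and ((contact force between tube_a and pan_left above 0.2 N and horizontal distance between tube_a and pan_left below 0.04 m and angle between tube_a's own z axis and vertical below 0.25 rad and contact force between the fingers and tube_a below 0.05 N) or (contact force between tube_a and pan_right above 0.2 N and horizontal distance between tube_a and pan_right below 0.04 m and angle between tube_a's own z axis and vertical below 0.25 rad and contact force between the fingers and tube_a below 0.05 N)) and contact force between tube_a and balance below 1.02024 N)) and linear speed of each of tube_a, tube_b below 0.03 m/s); the robot touches nothing.
It fails at once if a tube is pressed or dropped on the balance with more than 20 N (contact force between any of tube_a, tube_b and balance above 20 N).
It fails at once if a tube is pressed with more than 20 N on the board, its sleeve or the pad (contact force between any of tube_a, tube_b and board above 20 N).
It fails at once if a bystander is moved by more than 30 mm (distance of any of yellow_tube, teal_tube, cream_tube, red_ring, screwdriver, glue from where it was at the start of the episode above 0.03 m).
It also fails if it takes over 72 s, if anything falls off the work surface, if the arm or the gripper's body presses on something with over 40 N, if the wrist force passes 120 N, or if a joint passes its speed limit or range.

### The arm

A 7-joint arm with a two-finger parallel gripper is mounted at the origin on the work surface. World frame = base frame: x ahead of the robot, y to its left, z up, the work surface at z = 0. Lengths are in m, angles in rad, forces in N, time in s.
With the tool pointing down it reaches from about 0.425 to 0.975 m from the base axis. Payload 16.7 kg.
Tool frame: the origin (TCP) lies between the finger pads; the fingertips stand 14 mm ahead of it and the grasp point (between the pads) lies 5 mm behind it; y points along the fingers, x is the direction in which the jaws open and shut, and the axes are right-handed (so a half turn about y gives the same grasp; the last joint's range is limited). The gripper opens to 85 mm and grips with 20 to 120 N. Pads are 22 mm wide; open, the fingers measure 114 mm over their backs; the gripper's body (76 mm by 85 mm) begins 54 mm behind the grasp point. The pads swing forward as they close: fully open they stand 13 mm farther back than shut.
Start: joints at [-1.438, 0.426, 0.074, 1.606, -0.034, 1.111, -0.067], TCP at [0.188, 0.648, 0.222] pointing down, gripper open.
Joint ranges: [-2.85, 2.85], [-0.5, 2.14], [-1.23, 1.37], [0.21, 2.46], [-1.02, 4.16], [0.16, 2.05], [-2.73, 2.73]. Speed limits (rad/s): [1.89, 1.89, 2.39, 2.39, 3.01, 3.01, 3.01].

### API

Orientations are given as a unit quaternion [w, x, y, z].
In Python, from bench import env gives the robot as it stands.
- The arm moves only by the shell command python3 -m pendant 'ROWS' [FORCE]. ROWS is JSON, a list of rows, each a list of 3 entries, a list of its own where there are three numbers: the gripper's target within -1 to 1 (shut at 1, half-way at 0, fully open at -1), then the shift along the tool's x, y, z in cm, then the turn about the tool's y in degrees. In form: [[hand, [dx, dy, dz], turn], ...]. A call has 1 to 20 rows; each row is the pose to reach, as a shift and turn from the pose measured when the call began, along the tool's axes at that moment; what a row does not reach only later rows make up. A row lasts 1/8 s, in which the tool goes at most 62.5 mm and 10.7 degrees, less where a joint would pass 70% of its speed; a pose out of reach is approached as far as the arm can. A call with a gripper value outside its range is refused whole. The fingers move at their own pace and stop on an object; FORCE is the grip in N (left out, the last holds). Time passes only in rows, so rows that repeat a pose let the fingers close. It gives the time, the measured TCP pose, the force and the opening at its end, in the units of the state.
- env.read_state(): the state, without advancing time (a new reading comes with each control period).
- env.grab_frame(name): name is "scene" or "top"; returns (picture, depth): 480x640x3 uint8, blue, green, red; 480x640 float32, m along the optical axis (not along the pixel's ray), 0 where there is no reading.
- env.calibration(name): a dict with "fx", "fy", "cx", "cy" (pixels), "T" (4x4, takes a point from camera to world coordinates). Camera axes: x right, y down, z forward; pixel columns grow to the right and rows downward; lengths in m; the calibration is good to about 2 mm. A picture is of the moment at which its call begins. calibration takes no time and is no camera call.
- env.job_done(): hands the job in, once; it reports no verdict.
Trained networks look in the newest picture that a camera, given by its name, has taken for a name from the list of things; names that differ only in an ending like _2 or _b are one class to them, and where a whole thing is asked for, a point or a joint stands for the part that bears it (a point fixed in the world has none). Each returns a list of dicts, best first, with "conf" (0 to 1); they miss things now and then, are a little off and sometimes report something else, mostly with a low value. They report only what shows in the picture. A call takes as long as a camera call. They do not tell look-alikes from the thing itself.
- env.cut_out(camera, label): "pixels" (480x640 bool, what is visible of it) and "xy" ([column, row] in pixels, amid what is visible of it).
The state is a dict: "t": time; "qpos": joint angles; "joint_vel": joint speeds; "joint_efforts": joint torques, N m; "tcp_pos": TCP position; "eef_rot": TCP orientation; "ft_force": force on the tool from outside, world axes, zero at the start; "torque": the same for the moment, N m; "opening": finger opening in m.
Only numpy, scipy, OpenCV 4.12 (cv2) and the standard library are available. Lean on these libraries where they do the work, as an engineer would, in place of code of your own. Each camera call takes 0.05 s, during which the arm holds its last target.

## Working session

There is one attempt and no reset: what is moved stays moved. The work goes in short steps, Python scripts to look and compute and a shell command to move; the robot and the scene stay as the last step left them, time stands still between calls to the robot, and variables do not carry over. Pictures are saved under pics/ and viewed, and the job is handed in when it is done.

```bash
ls; mkdir -p pics; python3 - <<'E'
from bench import env
import cv2,json
s=env.read_state(); print({k:(v if not hasattr(v,'tolist') else v.tolist()) for k,v in s.items()})
for n in("scene","top"):
    p,d=env.grab_frame(n); cv2.imwrite(f"pics/{n}0.png",p); c=env.calibration(n); print(n,c)
E
```

```text
pics
{'t': 0.0, 'qpos': [-1.4385224946404116, 0.42674151369199054, 0.07386576476889999, 1.606623161458322, -0.034053591680161324, 1.1108453956713635, -0.06709552152716534], 'joint_vel': [0.0008599401582782395, -0.0010665920325040883, -0.0011503765968300834, 0.0005084389232153474, -0.00113242997454448, -0.0006143229436668562, 0.0011042127742333344], 'joint_efforts': [-0.0006281727291934658, -94.98210668563843, 3.76032292842865, -46.350499391555786, 0.019140009535476565, 0.00976608193013817, 2.432279700315121e-05], 'tcp_pos': [0.187620864634838, 0.6479386433768228, 0.2213976162052321], 'eef_rot': [-0.5649319632226198, 0.5655896673675452, 0.4244792137110461, -0.4251794941242559], 'ft_force': [-0.22409264041139093, -0.33901015798758455, 0.04504246451976779], 'torque': [0.03361301575581986, 0.033399888006987406, 0.042145522279404254], 'opening': 0.08548033929537548}
scene {'fx': 509.97967979585604, 'fy': 509.97967979585604, 'cx': 323.49774343458677, 'cy': 239.82711986357398, 'T': array([[ 0.46651173,  0.54910192, -0.69343629,  1.24011842],
       [ 0.88451357, -0.28818874,  0.36685556, -0.38901485],
       [ 0.00160056, -0.78449623, -0.62013152,  0.69753841],
       [ 0.        ,  0.        ,  0.        ,  1.        ]])}
top {'fx': 461.70088414113025, 'fy': 461.70088414113025, 'cx': 330.7803097034703, 'cy': 241.9699361915344, 'T': array([[-0.02539666, -0.99649061,  0.0797588 ,  0.48200413],
       [-0.99947475,  0.02691717,  0.01804682, -0.04816278],
       [-0.02013036, -0.07925858, -0.99665081,  1.24580298],
       [ 0.        ,  0.        ,  0.        ,  1.        ]])}
```

View pics/scene0.png

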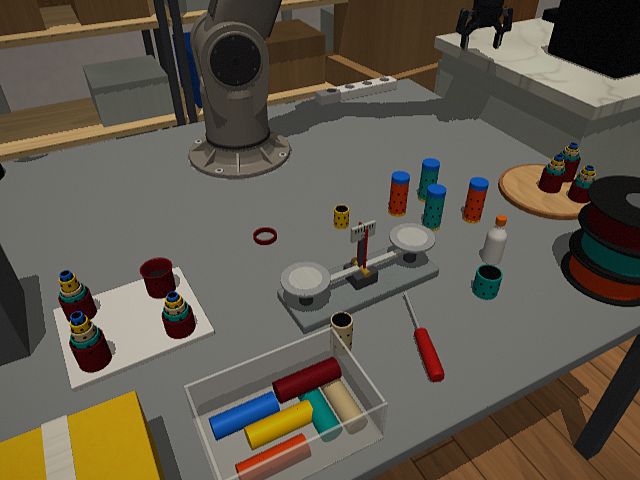

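View pics/top0.png

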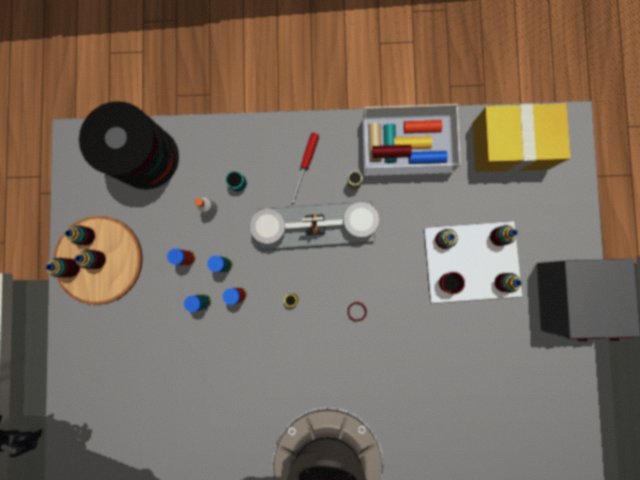

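Scene view: the orange tubes are at (399,193) and (476,200). The turquoise look-alikes are at (429,180) and (433,206), and an orange stick lies in the bin at (273,456). In the top view the orange tubes are at (181,258) and (233,297), the turquoise ones at (219,264) and (196,303), the sleeve at (452,283) and the pans at (268,226) and (361,220).

```bash
cat > h.py <<'E'
import numpy as np,cv2
from bench import env
from scipy.spatial.transform import Rotation as R
from scipy.optimize import least_squares
def cloud(n,d):
    c=env.calibration(n); v,u=np.mgrid[0:480,0:640]
    P=np.stack([(u-c['cx'])/c['fx']*d,(v-c['cy'])/c['fy']*d,d],-1)
    W=P@c['T'][:3,:3].T+c['T'][:3,3]; W[d<=0]=np.nan; return W
def rot(s): q=s['eef_rot']; return R.from_quat([q[1],q[2],q[3],q[0]]).as_matrix()
def fitc(p,r=None):
    m=p.mean(0)
    if r is None:
        f=least_squares(lambda a:np.hypot(p[:,0]-a[0],p[:,1]-a[1])-a[2],[m[0],m[1],.02],loss='soft_l1',f_scale=.002); return f.x
    f=least_squares(lambda a:np.hypot(p[:,0]-a[0],p[:,1]-a[1])-r,m,loss='soft_l1',f_scale=.002); return f.x
E
python3 - <<'E'
from h import *
for n in("top","scene"):
    p,d=env.grab_frame(n); W=cloud(n,d)
    np.save(f"{n}W.npy",W)
    for l in("tube_a","balance","pan_left","pan_right","board","sleeve_mouth","yellow_tube","teal_tube","cream_tube","red_ring","screwdriver","glue"):
        try:
            for o in env.cut_out(n,l)[:5]:
                m=o['pixels']; q=W[m]; q=q[~np.isnan(q[:,0])]
                print(n,l,round(o['conf'],2),np.round(o['xy']),m.sum(),np.round(np.median(q,0),3),"ztop",np.round(np.percentile(q[:,2],97),3), np.round(p[m].mean(0)))
        except Exception as e: print(n,l,e)
print(env.read_state()['t'])
a=cv2.resize(p[140:300,320:560],None,fx=3,fy=3); cv2.imwrite("pics/crop1.png",a)
E
```

```text
top tube_a 0.78 [196. 303.] 387 [0.433 0.313 0.097] ztop 0.103 [133.  81.  42.]
top tube_a 0.76 [237. 296.] 337 [0.449 0.218 0.098] ztop 0.103 [143.  85.  64.]
top tube_a 0.73 [179. 255.] 397 [0.549 0.355 0.097] ztop 0.104 [119.  71.  61.]
top tube_a 0.67 [216. 262.] 322 [0.529 0.256 0.098] ztop 0.103 [149.  86.  42.]
top tube_a 0.58 [208. 207.] 276 [0.679 0.293 0.072] ztop 0.112 [ 92. 104. 124.]
top balance 0.79 [315. 226.] 5032 [0.623 0.014 0.041] ztop 0.085 [146. 150. 149.]
top pan_left 0.97 [267. 228.] 944 [0.622 0.135 0.08 ] ztop 0.084 [180. 186. 189.]
top pan_right 0.82 [360. 218.] 887 [ 0.634 -0.104  0.08 ] ztop 0.085 [197. 202. 201.]
top board 0.98 [472. 262.] 6938 [ 0.519 -0.4    0.013] ztop 0.098 [167. 168. 168.]
top sleeve_mouth 0.59 [472. 264.] 6875 [ 0.519 -0.399  0.013] ztop 0.098 [167. 168. 168.]
top sleeve_mouth 0.31 [313. 224.] 301 [0.626 0.016 0.056] ztop 0.112 [156. 166. 171.]
top sleeve_mouth 0.24 [236. 183.] 326 [0.747 0.222 0.049] ztop 0.054 [50. 52. 31.]
top yellow_tube 0.7 [290. 298.] 151 [0.433 0.081 0.044] ztop 0.049 [46. 81. 87.]
top teal_tube 0.76 [234. 18
[... 1119 characters left out ...]
 143.]
scene pan_right 0.35 [125. 327.] 12707 [ 0.552 -0.411  0.013] ztop 0.103 [104. 113. 124.]
scene board 0.7 [127. 326.] 12911 [ 0.553 -0.411  0.013] ztop 0.103 [104. 113. 124.]
scene sleeve_mouth 0.6 [126. 326.] 12780 [ 0.552 -0.411  0.013] ztop 0.103 [104. 113. 124.]
scene yellow_tube 0.85 [339. 218.] 359 [0.438 0.08  0.031] ztop 0.047 [12. 70. 91.]
scene teal_tube 0.58 [490. 282.] 838 [0.758 0.215 0.042] ztop 0.052 [46. 49.  7.]
scene cream_tube 0.58 [342. 326.] 541 [ 0.752 -0.091  0.069] ztop 0.072 [41. 58. 67.]
scene red_ring 0.64 [263. 242.] 235 [ 0.396 -0.093  0.009] ztop 0.014 [17. 16. 62.]
scene screwdriver 0.56 [427. 350.] 963 [0.832 0.025 0.022] ztop 0.027 [ 27.  30. 118.]
1.4
```

View pics/crop1.png

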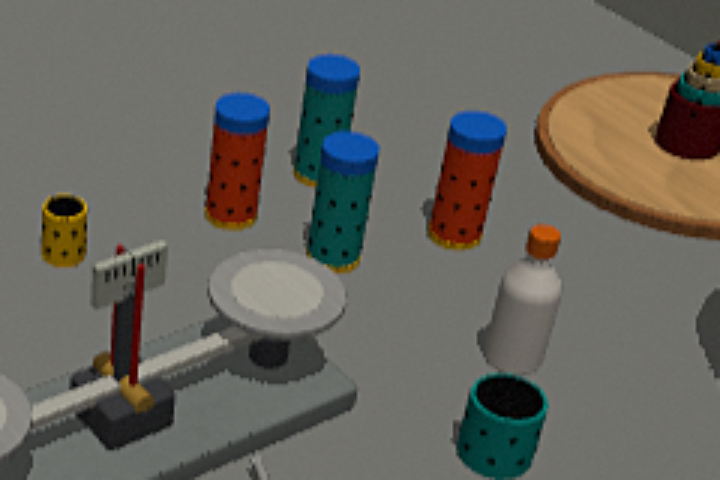

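The close crop shows two orange-bodied tubes at scene (399,193) and (476,200), with yellow foot bands. The two turquoise ones stay put. Next I refine the centres with circle fits.

```bash
python3 - <<'E'
from h import *
for n in("top","scene"):
    W=np.load(f"{n}W.npy"); F=W[~np.isnan(W[...,0])]
    def near(x,y,r,z0,z1):
        return F[(np.hypot(F[:,0]-x,F[:,1]-y)<r)&(F[:,2]>z0)&(F[:,2]<z1)]
    def circ(p):
        c,r=cv2.minEnclosingCircle((p[:,:2]*1000).astype(np.float32)); return np.round(c,1),round(r,1),len(p),round(np.median(p[:,2]),4)
    for nm,x,y in(("T1",.447,.217),("T2",.548,.354),("Q1",.433,.313),("Q2",.529,.256)):
        p=near(x,y,.03,.096,.11); print(n,nm,circ(p),np.round(np.mean(p,0),4), np.round((p.max(0)+p.min(0))/2,4))
    for nm,x,y in(("PL",.623,.135),("PR",.634,-.104)):
        p=near(x,y,.06,.076,.09); print(n,nm,circ(p))
    p=near(.465,-.348,.06,.063,.073) ; print(n,"sleeve rim",circ(p),fitc(p))
    p=near(.468,-.344,.018,.0,.06); print(n,"inside z",np.round(np.percentile(p[:,2],[5,25,50,75,95]),4),len(p))
E
```

```text
top T1 (array([447.4, 226. ]), 20.7, 213, np.float64(0.0999)) [0.4476 0.2256 0.0999] [0.4474 0.2263 0.1005]
top T2 (array([550.4, 364.3]), 20.9, 206, np.float64(0.0998)) [0.5499 0.3638 0.1001] [0.5504 0.3644 0.1011]
top Q1 (array([432.4, 322.4]), 21.0, 211, np.float64(0.1001)) [0.432  0.3222 0.0999] [0.4315 0.3225 0.1005]
top Q2 (array([529.3, 263.4]), 20.4, 205, np.float64(0.0999)) [0.5297 0.2631 0.0999] [0.5302 0.2633 0.1021]
top PL (array([622.9, 135.6]), 45.3, 919, np.float64(0.0801))
top PR (array([ 633.2, -104.4]), 44.9, 927, np.float64(0.0802))
top sleeve rim (array([ 465.9, -333.2]), 29.5, 137, np.float64(0.0672)) [ 0.46651703 -0.33239162  0.02681842]
top inside z [0.0388 0.0424 0.0441 0.0462 0.054 ] 144
scene T1 (array([445.6, 223.7]), 23.4, 165, np.float64(0.1008)) [0.4482 0.225  0.1005] [0.4451 0.2263 0.1001]
scene T2 (array([549.1, 364.3]), 21.1, 169, np.float64(0.1006)) [0.5503 0.3626 0.1005] [0.5492 0.3633 0.1002]
scene Q1 (array([429.4, 322. ]), 21.3, 146, np.float64(0.1006)) [0.4321 0.3214 0.1004] [0.4291 0.322  0.0997]
scene Q2 (array([527.3, 263.7]), 21.6, 188, np.float64(0.1005)) [0.5296 0.2626 0.1002] [0.5275 0.2646 0.0997]
scene PL (array([620.4, 136.3]), 46.8, 1063, np.float64(0.0807))
scene PR (array([ 631.5, -103.1]), 47.0, 1421, np.float64(0.0804))
scene sleeve rim (array([ 463.4, -331.6]), 30.6, 245, np.float64(0.0672)) [ 0.46478643 -0.33181603  0.02707486]
scene inside z [0.0118 0.0215 0.0376 0.0455 0.0557] 215
```

```bash
cat >> h.py <<'E'
def go(x,y,z,jaw=None):
    s=env.read_state(); M=rot(s); d=M.T@(np.array([x,y,z])-s['tcp_pos'])*100
    a=np.degrees(np.arctan2(M[1,0],M[0,0])); print('t',round(s['t'],2),'tcp',np.round(s['tcp_pos'],4),'jaw',round(a,1),'down',np.round(M[:,1],3),'F',np.round(s['ft_force'],2),'op',round(s['opening'],4))
    print('shift',np.round(d,2),'turn',None if jaw is None else np.round(-((jaw-a+180)%360-180),1))
E
python3 -c "
from h import *
go(.4475,.226,.20,-29)"
```

```text
t 1.4 tcp [0.1878 0.6483 0.2221] jaw 73.8 down [-0. -0. -1.] F [0.05 0.6  0.14] op 0.0857
shift [-33.34   2.21 -36.7 ] turn 102.8
```

```bash
python3 -m pendant '[[-1,[-4,0,-4.5],10],[-1,[-8,0,-9],20],[-1,[-12,0.5,-13.5],30],[-1,[-16,1,-18],40],[-1,[-20,1.5,-22],50],[-1,[-24,2,-26.5],60],[-1,[-28,2.2,-31],70],[-1,[-31,2.2,-34],80],[-1,[-33.3,2.2,-36.7],90],[-1,[-33.3,2.2,-36.7],100],[-1,[-33.3,2.2,-36.7],102.8],[-1,[-33.3,2.2,-36.7],102.8]]' 50; python3 -c "
from h import *
go(.4475,.226,.073,-29)"
```

```text
t: 2.9
tcp_pos: [0.4476, 0.2265, 0.2002]
eef_rot: [0.685, -0.685, 0.177, -0.177]
ft_force: [-0.4, -0.2, 0.4]
opening: 0.0853
t 2.9 tcp [0.4476 0.2265 0.2002] jaw -28.9 down [ 0.  0. -1.] F [-0.36 -0.19  0.4 ] op 0.0853
shift [ 1.000e-02  1.272e+01 -5.000e-02] turn 0.1
```

```bash
python3 -m pendant '[[-1,[0,4,-0.05],0],[-1,[0,8,-0.05],0],[-1,[0,11,-0.05],0],[-1,[0,12.7,-0.05],0],[-1,[0,12.7,-0.05],0],[0,[0,12.7,-0.05],0],[1,[0,12.7,-0.05],0],[1,[0,12.7,-0.05],0],[1,[0,12.7,-0.05],0],[1,[0,12.7,-0.05],0],[1,[0,12.7,-0.05],0],[1,[0,12.7,-0.05],0]]' 50; python3 -c "
from h import *
go(.633,-.104,.25,-29)"
```

```text
t: 4.4
tcp_pos: [0.4479, 0.2268, 0.0742]
eef_rot: [0.685, -0.684, 0.176, -0.177]
ft_force: [-2.7, 0.6, 11.7]
opening: 0.0381
t 4.4 tcp [0.4479 0.2268 0.0742] jaw -28.9 down [ 0.001  0.002 -1.   ] F [-2.73  0.55 11.75] op 0.0381
shift [ 32.19 -17.62 -19.97] turn 0.1
```

```bash
python3 -m pendant '[[1,[0,-3,0],0],[1,[0,-8,0],0],[1,[0,-14,0],0],[1,[3,-19,-2],0],[1,[7,-20.5,-4.5],0],[1,[12,-20.5,-7.5],0],[1,[17,-20.5,-10.5],0],[1,[22,-20.5,-13.5],0],[1,[27,-20.5,-16.5],0],[1,[30.5,-20.5,-19],0],[1,[32.2,-20.5,-20],0],[1,[32.2,-20,-20],0],[1,[32.2,-17.6,-20],0],[1,[32.2,-17.6,-20],0],[1,[32.2,-17.6,-20],0]]'; python3 -c "
from h import *
import cv2
go(.633,-.104,.154,-29)
p,d=env.grab_frame('scene'); cv2.imwrite('pics/s1.png',p)
W=cloud('scene',d);F=W[~np.isnan(W[...,0])]
s=env.read_state()['tcp_pos']
q=F[(np.hypot(F[:,0]-s[0],F[:,1]-s[1])<.024)&(F[:,2]<.21)&(F[:,2]>.1)]
print(len(q),q[:,2].min(),np.percentile(q[:,2],[1,5]),(q.min(0)+q.max(0))/2,fitc(q,.02))
"
```

```text
t: 6.28
tcp_pos: [0.633, -0.1036, 0.2506]
eef_rot: [0.686, -0.684, 0.176, -0.177]
ft_force: [-0.0, -0.6, -1.4]
opening: 0.0379
t 6.28 tcp [ 0.633  -0.1036  0.2506] jaw -28.9 down [ 0.002  0.002 -1.   ] F [-0.02 -0.63 -1.38] op 0.0379
shift [ 0.01  9.66 -0.06] turn 0.1
386 0.1760268157605558 [0.17671604 0.17884687] [ 0.63886195 -0.10377198  0.19300981] [ 0.63054865 -0.10281145  0.19323582]
```

View pics/s1.png

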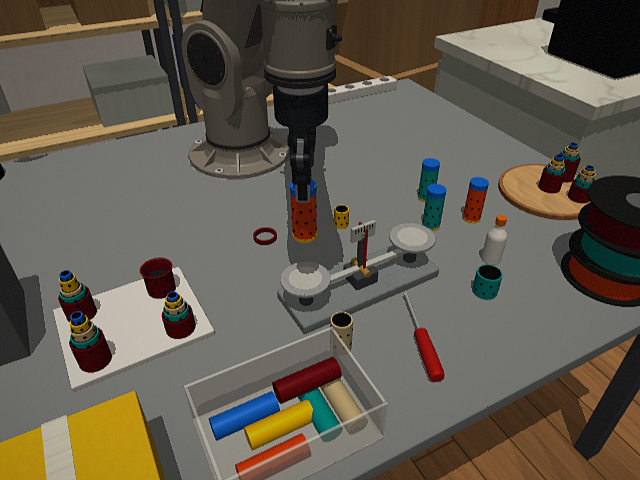

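The tube hangs upright at (304,212), its bottom about 74 mm below the TCP, over the right pan at (305,278). Lowering it.

```bash
python3 -m pendant '[[1,[0,3,-0.05],0],[1,[0,6,-0.05],0],[1,[0,8,-0.05],0],[1,[0,9,-0.05],0],[1,[0,9.3,-0.05],0],[1,[0,9.5,-0.05],0],[1,[0,9.6,-0.05],0],[1,[0,9.65,-0.05],0],[1,[0,9.65,-0.05],0]]'; python3 -c "
from h import *
go(.633,-.104,.153,-29)"
```

```text
t: 7.45
tcp_pos: [0.6332, -0.1041, 0.1545]
eef_rot: [0.686, -0.684, 0.176, -0.177]
ft_force: [0.6, 0.6, -1.7]
opening: 0.038
t 7.45 tcp [ 0.6332 -0.1041  0.1545] jaw -28.9 down [ 0.002  0.002 -1.   ] F [ 0.61  0.61 -1.74] op 0.038
shift [-0.02  0.15 -0.  ] turn 0.1
```

```bash
python3 -m pendant '[[1,[0,0.1,0],0],[1,[0,0.2,0],0],[0.2,[0,0.2,0],0],[-0.3,[0,0.2,0],0],[-0.8,[0,0.2,0],0],[-1,[0,0.2,0],0],[-1,[0,0.2,0],0]]'; python3 -c "
from h import *
import cv2
go(.633,-.104,.25,-29)
p,d=env.grab_frame('scene'); cv2.imwrite('pics/s2.png',p[130:370,200:520])
"
```

```text
t: 8.32
tcp_pos: [0.6333, -0.1041, 0.1526]
eef_rot: [0.686, -0.684, 0.176, -0.177]
ft_force: [-0.3, 0.1, -0.5]
opening: 0.0854
t 8.32 tcp [ 0.6333 -0.1041  0.1526] jaw -28.9 down [ 0.003  0.002 -1.   ] F [-0.29  0.1  -0.51] op 0.0854
shift [-0.01 -9.74  0.02] turn 0.1
```

View pics/s2.png

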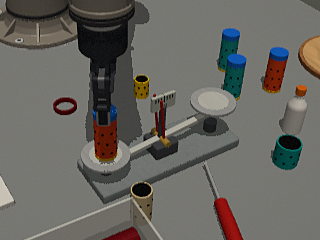

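The tube stands upright on the right pan and that pan is sinking. Now the second tube.

```bash
python3 -m pendant '[[-1,[0,-3,0],0],[-1,[0,-8,0],0],[-1,[0,-11.5,0],0]]'; python3 -c "
from h import *
go(.550,.364,.20,-29);go(.550,.364,.073,-29)"
```

```text
t: 8.75
tcp_pos: [0.6332, -0.1046, 0.2696]
eef_rot: [0.686, -0.684, 0.175, -0.177]
ft_force: [0.2, 0.1, 0.3]
opening: 0.0854
t 8.75 tcp [ 0.6332 -0.1046  0.2696] jaw -28.9 down [ 0.004  0.002 -1.   ] F [0.21 0.14 0.34] op 0.0854
shift [-29.94   7.01  36.99] turn 0.1
t 8.75 tcp [ 0.6332 -0.1046  0.2696] jaw -28.9 down [ 0.004  0.002 -1.   ] F [0.21 0.14 0.34] op 0.0854
shift [-29.97  19.71  36.95] turn 0.1
```

```bash
python3 -m pendant '[[-1,[-3,0,4],0],[-1,[-7,0,8.5],0],[-1,[-11,0,13],0],[-1,[-14.5,0,17.5],0],[-1,[-18,1,22],0],[-1,[-21.5,3,26.5],0],[-1,[-25,5,31],0],[-1,[-28,7,34.5],0],[-1,[-29.9,7,37],0],[-1,[-29.9,7,37],0],[-1,[-29.9,7,37],0]]'; python3 -c "
from h import *
go(.550,.364,.074,-29)
p,d=env.grab_frame('scene');W=cloud('scene',d);F=W[~np.isnan(W[...,0])]
q=F[(np.hypot(F[:,0]-.633,F[:,1]+.104)<.05)&(F[:,2]<.2)&(F[:,2]>.055)]; r=np.hypot(q[:,0]-.633,q[:,1]+.104)
print('pan',np.median(q[(r>.03),2]),'top',np.percentile(q[:,2],99)); t=q[(q[:,2]>q[:,2].max()-.005)];print(t.mean(0),(t.min(0)+t.max(0))/2)
"
```

```text
t: 10.12
tcp_pos: [0.5507, 0.3631, 0.2002]
eef_rot: [0.686, -0.684, 0.175, -0.178]
ft_force: [-0.4, -0.6, -0.4]
opening: 0.0854
t 10.12 tcp [0.5507 0.3631 0.2002] jaw -28.9 down [ 0.004  0.001 -1.   ] F [-0.35 -0.6  -0.36] op 0.0854
shift [-0.13 12.62  0.  ] turn 0.1
pan 0.06570339124564961 top 0.16745637280787048
[ 0.63235213 -0.103737    0.16606284] [ 0.63134582 -0.10363383  0.1660901 ]
```

```bash
python3 -m pendant '[[-1,[-0.1,4,0],0],[-1,[-0.1,8,0],0],[-1,[-0.1,11,0],0],[-1,[-0.1,12.6,0],0],[-1,[-0.1,12.6,0],0],[0,[-0.1,12.6,0],0],[1,[-0.1,12.6,0],0],[1,[-0.1,12.6,0],0],[1,[-0.1,12.6,0],0],[1,[-0.1,12.6,0],0],[1,[-0.1,12.6,0],0],[1,[-0.1,12.6,0],0]]' 50; python3 -c "
from h import *
go(.6225,.1355,.25,-29)"
```

```text
t: 11.68
tcp_pos: [0.5509, 0.3642, 0.0756]
eef_rot: [0.686, -0.683, 0.175, -0.178]
ft_force: [-1.9, 0.8, 8.3]
opening: 0.0385
t 11.68 tcp [0.5509 0.3642 0.0756] jaw -28.9 down [ 0.005  0.003 -1.   ] F [-1.85  0.76  8.33] op 0.0385
shift [ 17.38 -17.48 -16.45] turn 0.1
```

```bash
python3 -m pendant '[[1,[0,-3,0],0],[1,[0,-8,0],0],[1,[0,-14,0],0],[1,[3,-17.5,-3],0],[1,[7,-17.5,-7],0],[1,[11,-17.5,-10.5],0],[1,[15,-17.5,-14],0],[1,[17.4,-17.5,-16.45],0],[1,[17.4,-17.5,-16.45],0],[1,[17.4,-17,-16.45],0],[1,[17.4,-15,-16.45],0],[1,[17.4,-13,-16.45],0],[1,[17.4,-12,-16.45],0],[1,[17.4,-12,-16.45],0]]'; python3 -c "
from h import *
import cv2
go(.6225,.1355,.25,-29)
p,d=env.grab_frame('scene'); cv2.imwrite('pics/s3.png',p[130:370,200:520])
W=cloud('scene',d);F=W[~np.isnan(W[...,0])]
q=F[(np.hypot(F[:,0]-.6225,F[:,1]-.1355)<.05)&(F[:,2]>.07)]; print(np.histogram(q[:,2],np.arange(.07,.25,.005)))
go(.6225,.1355,.171,-29)
"
```

```text
t: 13.42
tcp_pos: [0.6225, 0.1356, 0.1941]
eef_rot: [0.686, -0.684, 0.176, -0.178]
ft_force: [-0.4, -0.5, -0.1]
opening: 0.0378
t 13.43 tcp [0.6225 0.1356 0.1941] jaw -28.9 down [ 0.004  0.002 -1.   ] F [-0.41 -0.49 -0.07] op 0.0378
shift [ 0.02 -5.59  0.01] turn 0.1
(array([  0,   0,   0,  19, 448, 478,   0,   0,   0,  10,  44,  49,  36,
        42,  55,  38,  48,  46,  47,  45,  50,  43,  52,  51,  52,  47,
        32,  36,  42,  96,  66,  39,  52,  33,  15]), array([0.07 , 0.075, 0.08 , 0.085, 0.09 , 0.095, 0.1  , 0.105, 0.11 ,
       0.115, 0.12 , 0.125, 0.13 , 0.135, 0.14 , 0.145, 0.15 , 0.155,
       0.16 , 0.165, 0.17 , 0.175, 0.18 , 0.185, 0.19 , 0.195, 0.2  ,
       0.205, 0.21 , 0.215, 0.22 , 0.225, 0.23 , 0.235, 0.24 , 0.245]))
t 13.47 tcp [0.6229 0.1355 0.195 ] jaw -29.0 down [ 0.005  0.003 -1.   ] F [-0.74 -0.22 -0.42] op 0.0383
shift [-0.04  2.4  -0.03] turn 0.0
```

View pics/s3.png

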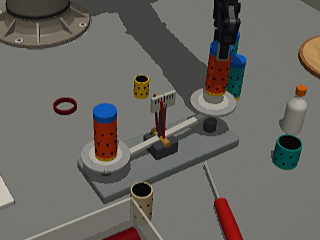

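Both tubes are upright: tube one at crop (105,132) on the lowered right pan, the held tube at (215,75) about 24 mm above the raised left pan. Lowering it.

```bash
python3 -m pendant '[[1,[0,1,0],0],[1,[0,1.8,0],0],[1,[0,2.2,0],0],[1,[0,2.4,0],0],[1,[0,2.5,0],0],[1,[0,2.6,0],0],[1,[0,2.7,0],0],[0.2,[0,2.7,0],0],[-0.3,[0,2.7,0],0],[-0.8,[0,2.7,0],0],[-1,[0,2.7,0],0],[-1,[0,2.7,0],0],[-1,[0,1,0],0],[-1,[0,-2,0],0],[-1,[0,-7,0],0],[-1,[0,-11,0],0],[-1,[0,-11,0],0],[-1,[0,-11,0],0]]'; python3 -c "
from h import *
import cv2
go(.6225,.1355,.25,-29)
p,d=env.grab_frame('scene'); cv2.imwrite('pics/s4.png',p[130:370,200:520])
W=cloud('scene',d);F=W[~np.isnan(W[...,0])]
for x,y in ((.6225,.1355),(.633,-.104)):
  q=F[(np.hypot(F[:,0]-x,F[:,1]-y)<.045)&(F[:,2]<.205)&(F[:,2]>.055)]; r=np.hypot(q[:,0]-x,q[:,1]-y)
  print('pan',np.median(q[(r>.034),2]),'top',np.percentile(q[:,2],99)); t=q[(q[:,2]>np.percentile(q[:,2],99)-.004)];print(t.mean(0),(t.min(0)+t.max(0))/2)
"
```

```text
t: 15.72
tcp_pos: [0.6222, 0.1352, 0.3052]
eef_rot: [0.686, -0.683, 0.175, -0.178]
ft_force: [-0.6, -0.1, -1.1]
opening: 0.0854
t 15.72 tcp [0.6222 0.1352 0.3052] jaw -29.0 down [ 0.005  0.003 -1.   ] F [-0.56 -0.12 -1.06] op 0.0854
shift [-0.    5.52  0.01] turn 0.0
pan 0.06600640469835029 top 0.16750092767953434
[0.6214713  0.13680428 0.16619135] [0.62117184 0.13767546 0.16603218]
pan 0.09454889938499866 top 0.19610389234759015
[ 0.63203433 -0.10353724  0.19486448] [ 0.63091605 -0.10326973  0.19479954]
```

View pics/s4.png

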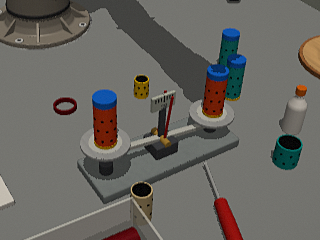

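The left tube at (213,95) in the crop, which is T2, has sunk to the stop (pan at 66 mm, the other at 94 mm), so it is the heavier one. I'll wait another second with the gripper clear to confirm, and measure the sleeve.

```bash
python3 -m pendant '[[-1,[0,0,0],0],[-1,[0,0,0],0],[-1,[0,0,0],0],[-1,[0,0,0],0],[-1,[0,0,0],0],[-1,[0,0,0],0],[-1,[0,0,0],0],[-1,[0,0,0],0]]'; python3 -c "
from h import *
import cv2
for n in('top','scene'):
  p,d=env.grab_frame(n);W=cloud(n,d);F=W[~np.isnan(W[...,0])]
  if n=='top':
    cv2.imwrite('pics/slv.png',cv2.resize(p[210:310,410:540],None,fx=5,fy=5,interpolation=cv2.INTER_CUBIC))
    c=env.calibration(n); K=np.array([[c['fx'],0,c['cx']],[0,c['fy'],c['cy']],[0,0,1]]);T=np.linalg.inv(c['T'])
    q=K@(T@np.array([.466,-.333,.068,1]))[:3]; print('px',q/q[2])
  for x,y in ((.6225,.1355),(.633,-.104)):
    q=F[(np.hypot(F[:,0]-x,F[:,1]-y)<.045)&(F[:,2]<.205)&(F[:,2]>.055)]; r=np.hypot(q[:,0]-x,q[:,1]-y)
    z=np.percentile(q[:,2],99);t=q[q[:,2]>z-.004];print(n,'pan',np.median(q[(r>.034),2]),'top',z,t.mean(0))
  # sleeve outside wall and rim
  q=F[(np.hypot(F[:,0]-.466,F[:,1]+.333)<.04)&(F[:,2]>.06)&(F[:,2]<.074)]
  (c,r)=cv2.minEnclosingCircle((q[:,:2]*1000).astype(np.float32));print('rim',c,r,(q.min(0)+q.max(0))/2, q.mean(0))
  for R_ in(.026,.028,.030): print(R_,fitc(q[:,:2],R_))
  # board: fit rect
  b=F[(F[:,2]>.008)&(F[:,2]<.017)&(abs(F[:,0]-.52)<.17)&(abs(F[:,1]+.4)<.17)]
  print('board',cv2.minAreaRect((b[:,:2]*1000).astype(np.float32)))
  v=F[(np.hypot(F[:,0]-.466,F[:,1]+.333)<.012)&(F[:,2]<.06)]; print('pad z',np.round(np.percentile(v[:,2],[5,25,50,75]),4))
"
```

```text
t: 16.77
tcp_pos: [0.622, 0.1353, 0.3046]
eef_rot: [0.686, -0.683, 0.176, -0.178]
ft_force: [0.2, 0.4, -0.3]
opening: 0.0855
px [452.90628509 282.16343648   1.        ]
top pan 0.06560022410054178 top 0.16890440439051566 [0.62264226 0.13599519 0.16665726]
top pan 0.09430675498212882 top 0.19768197833581339 [ 0.63282581 -0.10377272  0.19561269]
rim (465.92572021484375, -333.0513916015625) 29.634416580200195 [ 0.46630555 -0.33300497  0.06692957] [ 0.46605022 -0.33597273  0.0666741 ]
0.026 [ 0.46633577 -0.33240735]
0.028 [ 0.46642272 -0.33196081]
0.03 [ 0.46665366 -0.33055233]
board ((512.5847778320312, -403.1427001953125), (333.71575927734375, 318.51171875), 89.98225402832031)
pad z [0.0394 0.0426 0.044  0.0457]
scene pan 0.06596983693014047 top 0.16774860483862664 [0.62160595 0.13660662 0.16631261]
scene pan 0.09456231354134137 top 0.1963204725720423 [ 0.63196865 -0.10367136  0.19483274]
rim (463.2556457519531, -331.68829345703125) 30.826683044433594 [ 0.46381876 -0.33149676  0.06530783] [ 0.4607346  -0.33143095  0.06557397]
0.026 [ 0.46465247 -0.33193134]
0.028 [ 0.46483309 -0.3319013 ]
0.03 [ 0.46580995 -0.33209934]
board ((483.99267578125, -424.23284912109375), (273.72991943359375, 292.5418395996094), 1.3791439533233643)
pad z [0.0431 0.0442 0.0447 0.0455]
```

View pics/slv.png

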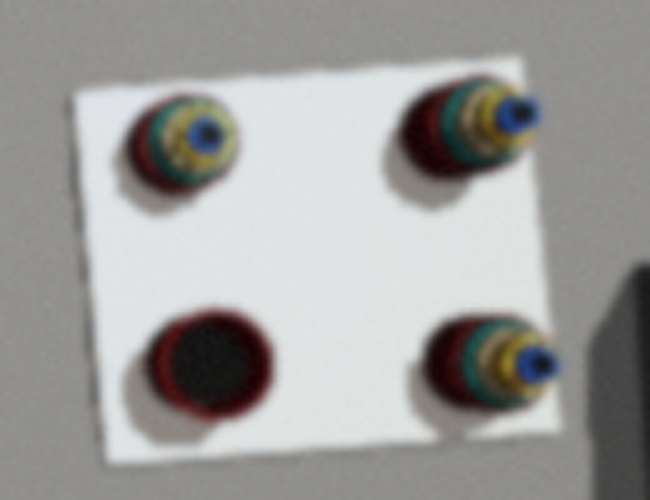

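Confirmed: the left pan is still on its stop. The sleeve centre is about (0.4655,-0.3325), the mouth 68 mm up and the pad at z≈0.044. Gripping earlier pushed down about 10 N at 50 N grip, so I'll grip with 20 N at the balance.

```bash
python3 -m pendant '[[-1,[0,4,0],0],[-1,[0,8,0],0],[-1,[0,12,0],0],[-1,[0,15,0],0],[-1,[0,16.2,0],0],[-1,[0,16.2,0],0],[-0.4,[0,16.2,0],0],[-0.1,[0,16.2,0],0],[0.1,[0,16.2,0],0],[0.3,[0,16.2,0],0],[1,[0,16.1,0],0],[1,[0,16.1,0],0]]' 20; python3 -c "
from h import *
go(.4655,-.3325,.25,-29)"
```

```text
t: 18.38
tcp_pos: [0.6227, 0.1357, 0.1438]
eef_rot: [0.686, -0.683, 0.175, -0.178]
ft_force: [-0.4, -1.5, -0.7]
opening: 0.0389
t 18.38 tcp [0.6227 0.1357 0.1438] jaw -28.9 down [ 0.004  0.003 -1.   ] F [-0.43 -1.48 -0.67] op 0.0389
shift [  8.92 -10.81 -48.53] turn 0.1
```

```bash
python3 -m pendant '[[1,[0,-0.5,0],0],[1,[0,-1.5,0],0],[1,[0,-5,0],0],[1,[0,-10,0],0],[1,[0,-15,0],0],[1,[1,-16,-5],0],[1,[2,-16,-10],0],[1,[3,-16,-15],0],[1,[4,-16,-20],0],[1,[5,-16,-25],0],[1,[5.5,-16,-30],0],[1,[6.5,-16,-35],0],[1,[7.5,-16,-40],0],[1,[8.2,-16,-44.5],0],[1,[8.9,-16,-48.5],0],[1,[8.9,-15,-48.5],0],[1,[8.9,-11,-48.5],0],[1,[8.9,-6,-48.5],0],[1,[8.9,-3,-48.5],0],[1,[8.9,-3,-48.5],0]]' 50; python3 -c "
from h import *
import cv2
go(.4655,-.3325,.16,-29)
p,d=env.grab_frame('scene'); cv2.imwrite('pics/s5.png',p[130:400,50:450])
W=cloud('scene',d);F=W[~np.isnan(W[...,0])]
s=env.read_state()['tcp_pos']
q=F[(np.hypot(F[:,0]-s[0],F[:,1]-s[1])<.03)&(F[:,2]>.075)]; print(np.percentile(q[:,2],[0.5,1,3]))
k=q[q[:,2]<.14]; print(fitc(k[:,:2],.02)); 
for z in(.1,.11,.12,.13,.14):
  k=q[abs(q[:,2]-z)<.005]
  if len(k)>5: print(z,fitc(k[:,:2],.02),len(k))
"
```

```text
t: 20.88
tcp_pos: [0.465, -0.3307, 0.1705]
eef_rot: [0.686, -0.683, 0.177, -0.177]
ft_force: [0.2, -0.1, 0.0]
opening: 0.038
t 20.88 tcp [ 0.465  -0.3307  0.1705] jaw -28.9 down [ 0.001  0.004 -1.   ] F [ 0.25 -0.11  0.02] op 0.038
shift [ 0.13  1.05 -0.13] turn 0.1
[0.0937286  0.09469401 0.09859796]
[ 0.46264811 -0.32889847]
0.1 [ 0.46238742 -0.32860711] 97
0.11 [ 0.46242022 -0.32855542] 100
0.12 [ 0.46254602 -0.32901615] 100
0.13 [ 0.46306454 -0.32911444] 106
0.14 [ 0.4633226  -0.32955911] 108
```

View pics/s5.png

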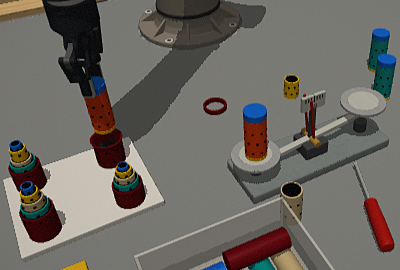

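The tube is held upright at crop (98,105), above the sleeve mouth at (108,150). Both cameras put the sleeve at (0.466,-0.333). Shifting by (0.20, -0.15) cm and entering.

```bash
python3 -m pendant '[[1,[0.2,0,-0.15],0],[1,[0.2,1,-0.15],0],[1,[0.2,2,-0.15],0],[1,[0.2,2.6,-0.15],0],[1,[0.2,3.2,-0.15],0],[1,[0.2,3.6,-0.15],0],[1,[0.2,4.0,-0.15],0],[1,[0.2,4.0,-0.15],0]]'; python3 -c "
from h import *
go(.466,-.333,.122,-29)"
```

```text
t: 21.92
tcp_pos: [0.4668, -0.3337, 0.1319]
eef_rot: [0.686, -0.683, 0.176, -0.177]
ft_force: [-0.5, 0.5, -1.7]
opening: 0.0376
t 21.93 tcp [ 0.4668 -0.3337  0.1319] jaw -28.9 down [ 0.003  0.003 -1.   ] F [-0.47  0.5  -1.68] op 0.0376
shift [-0.1   0.99  0.02] turn 0.1
```

```bash
python3 -m pendant '[[1,[0,0.4,0],0],[1,[0,0.8,0],0],[1,[0,1.0,0],0],[1,[0,1.2,0],0],[1,[0,1.3,0],0],[1,[0,1.3,0],0]]'; python3 -c "
from h import *
go(.466,-.333,.117,-29)"
```

```text
t: 22.68
tcp_pos: [0.4668, -0.3337, 0.119]
eef_rot: [0.686, -0.683, 0.176, -0.177]
ft_force: [-1.8, 1.3, 4.9]
opening: 0.0379
t 22.68 tcp [ 0.4668 -0.3337  0.119 ] jaw -28.9 down [ 0.003  0.003 -1.   ] F [-1.78  1.27  4.87] op 0.0379
shift [-0.1   0.2   0.02] turn 0.1
```

```bash
python3 -m pendant '[[1,[0,0.1,0],0],[1,[0,0.2,0],0],[1,[0,0.2,0],0]]'; python3 -m pendant '[[1,[0,0,0],0]]'
```

```text
t: 23.05
tcp_pos: [0.4668, -0.3338, 0.1173]
eef_rot: [0.686, -0.683, 0.176, -0.178]
ft_force: [-2.8, 1.5, 8.4]
opening: 0.0375
t: 23.18
tcp_pos: [0.4668, -0.3339, 0.1176]
eef_rot: [0.686, -0.683, 0.176, -0.178]
ft_force: [-2.6, 2.0, 7.6]
opening: 0.0379
```

```bash
python3 -m pendant '[[1,[-0.05,0.1,0],0],[1,[-0.1,0.15,0],0],[1,[-0.1,0.15,0],0]]'; python3 -m pendant '[[1,[0,0,0],0],[1,[0,0,0],0]]'
```

```text
t: 23.55
tcp_pos: [0.4664, -0.3337, 0.1167]
eef_rot: [0.686, -0.683, 0.175, -0.178]
ft_force: [-1.0, 1.2, 9.5]
opening: 0.0379
t: 23.8
tcp_pos: [0.4666, -0.3339, 0.1171]
eef_rot: [0.686, -0.683, 0.175, -0.178]
ft_force: [-2.5, 1.7, 7.5]
opening: 0.0379
```

```bash
python3 -m pendant '[[1,[-0.05,0.1,0],0],[1,[-0.1,0.2,0],0],[1,[-0.1,0.25,0],0],[1,[-0.1,0.25,0],0]]';python3 -m pendant '[[1,[0,0.05,0],0],[1,[0,0.1,0],0],[1,[0,0.1,0],0],[1,[0,0.1,0],0],[1,[0,0.1,0],0],[1,[0,0.1,0],0],[1,[0,0.1,0],0],[1,[0,0.1,0],0],[1,[0,0.1,0],0]]'
```

```text
t: 24.3
tcp_pos: [0.4663, -0.3338, 0.1153]
eef_rot: [0.686, -0.683, 0.175, -0.179]
ft_force: [-1.7, -0.2, 12.3]
opening: 0.0372
t: 25.42
tcp_pos: [0.4665, -0.334, 0.1149]
eef_rot: [0.686, -0.683, 0.175, -0.179]
ft_force: [-3.5, 2.9, 13.2]
opening: 0.038
```

```bash
python3 -m pendant '[[1,[0,-0.1,0],0],[1,[0,-0.2,0],0],[1,[0,-0.3,0],0],[1,[0,-0.4,0],0],[1,[0,-0.5,0],0],[1,[0,-0.5,0],0]]';python3 -m pendant '[[1,[0,-0.05,0],0],[1,[0,-0.1,0],0],[1,[0,-0.1,0],0]]'
```

```text
t: 26.18
tcp_pos: [0.4665, -0.334, 0.1199]
eef_rot: [0.686, -0.683, 0.175, -0.179]
ft_force: [-1.7, 0.7, 3.8]
opening: 0.0375
t: 26.55
tcp_pos: [0.4664, -0.334, 0.1209]
eef_rot: [0.686, -0.683, 0.175, -0.179]
ft_force: [-1.0, 1.4, 1.9]
opening: 0.0376
```

```bash
python3 -m pendant '[[1,[0,-0.05,0],0],[1,[0,-0.1,0],0],[1,[0,-0.1,0],0]]';python3 -m pendant '[[1,[0,0,0],0],[0.3,[0,0,0],0],[0,[0,0,0],0],[-0.3,[0,0,0],0],[-0.7,[0,0,0],0],[-1,[0,0,0],0],[-1,[0,0,0],0],[-1,[0,0,0],0]]' 20; python3 -c "
from h import *
import cv2
go(.466,-.333,.25)
p,d=env.grab_frame('scene'); cv2.imwrite('pics/s6.png',p[130:400,50:450])"
```

```text
t: 26.92
tcp_pos: [0.4665, -0.334, 0.1219]
eef_rot: [0.686, -0.683, 0.174, -0.179]
ft_force: [0.1, 0.0, -0.1]
opening: 0.038
t: 27.92
tcp_pos: [0.4665, -0.334, 0.1219]
eef_rot: [0.686, -0.683, 0.174, -0.179]
ft_force: [-0.5, -0.0, -0.5]
opening: 0.0856
t 27.93 tcp [ 0.4665 -0.334   0.1219] jaw -29.0 down [ 0.007  0.002 -1.   ] F [-0.55 -0.05 -0.54] op 0.0856
shift [ -0.02 -12.81   0.13] turn None
```

View pics/s6.png

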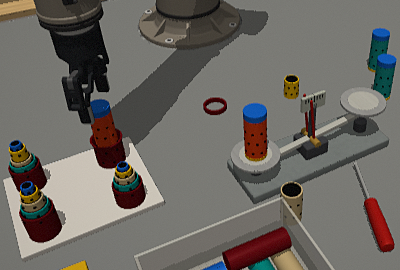

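The tube stands in the sleeve at crop (103,130), with the fingers open around it. Retreating straight up and checking.

```bash
python3 -m pendant '[[-1,[0,-1,0],0],[-1,[0,-3,0],0],[-1,[0,-7,0],0],[-1,[0,-12,0],0],[-1,[-2,-15,4],0],[-1,[-4,-15,8],0],[-1,[-6,-15,12],0],[-1,[-6,-15,16],0],[-1,[-6,-15,16],0],[-1,[-6,-15,16],0]]'; python3 -c "
from h import *
import cv2
go(.466,-.333,.25)
for n in('scene','top'):
  p,d=env.grab_frame(n); cv2.imwrite(f'pics/e_{n}.png',p)
  W=cloud(n,d);F=W[~np.isnan(W[...,0])]
  for nm,x,y in (('slv',.466,-.333),('PR',.633,-.104)):
    q=F[(np.hypot(F[:,0]-x,F[:,1]-y)<.03)&(F[:,2]>.075)&(F[:,2]<.25)]
    z=np.percentile(q[:,2],97);t=q[q[:,2]>z-.006];print(n,nm,'top',z,t.mean(0),(t.min(0)+t.max(0))/2)
    for h in(.08,.1,.12,.14,.16):
      k=q[abs(q[:,2]-h)<.006]
      if len(k)>15: print('   ',h,fitc(k[:,:2],.02))
  q=F[(np.hypot(F[:,0]-.633,F[:,1]+.104)<.043)&(np.hypot(F[:,0]-.633,F[:,1]+.104)>.03)&(F[:,2]>.05)&(F[:,2]<.1)];print('panR',np.median(q[:,2]))
"
```

```text
t: 29.22
tcp_pos: [0.4902, -0.166, 0.2732]
eef_rot: [0.686, -0.683, 0.174, -0.18]
ft_force: [0.6, -0.3, -0.2]
opening: 0.0853
t 29.23 tcp [ 0.4902 -0.166   0.2732] jaw -29.0 down [ 0.008  0.002 -1.   ] F [ 0.6  -0.32 -0.24] op 0.0853
shift [  5.96   2.27 -15.8 ] turn None
scene slv top 0.1448086510895718 [ 0.46690039 -0.33205023  0.14332077] [ 0.46560464 -0.33196027  0.14247437]
    0.08 [ 0.46380037 -0.33168134]
    0.1 [ 0.46364425 -0.33187135]
    0.12 [ 0.46384139 -0.33165824]
    0.14 [ 0.46408021 -0.33178461]
scene PR top 0.1671268156263672 [ 0.63328986 -0.10423405  0.16573128] [ 0.63120967 -0.10345108  0.16485739]
    0.08 [ 0.63007741 -0.10265368]
    0.1 [ 0.63010638 -0.10268107]
    0.12 [ 0.63003721 -0.10266874]
    0.14 [ 0.63014049 -0.10269822]
    0.16 [ 0.63075011 -0.10297617]
panR 0.06589979381614641Traceback (most recent call last):
  File "<string>", line 10, in <module>
    z=np.percentile(q[:,2],97);t=q[q[:,2]>z-.006];print(n,nm,'top',z,t.mean(0),(t.min(0)+t.max(0))/2)
    return _quantile_unchecked(
        a, q, axis, out, overwrite_input, method, keepdims, weights)
    return _ureduce(a,
                    func=_quantile_ureduce_func,
    ...<5 lines>...
                    overwrite_input=overwrite_input,
                    method=method)
    r = func(a, **kwargs)
    result = _quantile(arr,
                       quantiles=q,
    ...<2 lines>...
                       out=out,
                       weights=wgt)
    slices_having_nans = np.isnan(arr[-1, ...])
                                  ~~~^^^^^^^^^
IndexError: index -1 is out of bounds for axis 0 with size 0
```

View pics/e_scene.png

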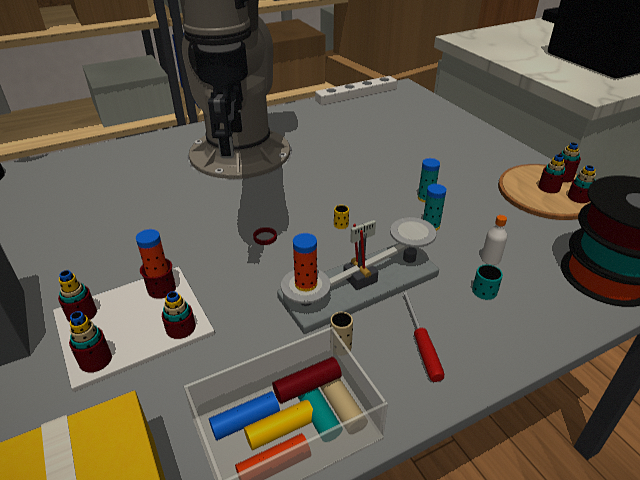

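View pics/e_top.png

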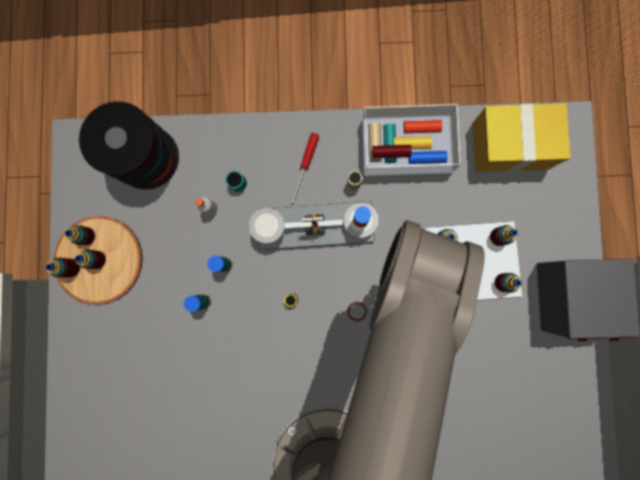

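The scene view shows the heavier tube upright in the sleeve at (152,262), its top at about 0.1435 m, so its foot is about 24 mm below the mouth. The lighter tube is upright on the right pan at (305,263), the bystanders haven't moved, and the robot is clear.

```bash
python3 -c "
from bench import env
print(env.job_done(), env.read_state()['t'])"
```

```text
the job is handed in; nothing more can be done
the job is handed in; nothing more can be done
```

I weighed the two orange tubes, bedded the heavier one in the dark red sleeve, left the lighter one on its pan, and handed the job in at about 29 s. The interface gave no verdict.

- **Weighing:** With both tubes released and the gripper clear, the left pan sank to its stop (66 mm against 94 mm). It was still there more than a second later. The heavier tube was the one that started at about (0.55, 0.36).
- **Pressing:** Upward force on the tool stayed at 12 to 13 N for over a second, which I estimate as about 14 N on the pad with the tube's weight, a little over the 12 N aim. I then eased off to about 0 N before opening the gripper.
- **Side force:** I saw up to about 4.5 N of sideways force while pressing, which I took to be light contact with the sleeve wall.
- **Last check of the tubes (scene camera):** The heavier tube stands upright in the sleeve, within about 1 mm of its centre, with its foot about 24 mm below the mouth. The lighter tube stands upright on the right pan.
- **Last check of the rest:** Bystanders and turquoise tubes look unmoved in the pictures, and the arm touches nothing.
- **Check that failed:** The last top-camera measurement of the sleeve did not work because the arm blocked the view, so that position rests on the scene camera alone.

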